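Hook out the recessed scrap drawer under the bench shelf

ROBOT

A 6-joint arm with a two-finger parallel gripper is mounted at the origin on the work surface. World frame = base frame: x ahead of the robot, y to its left, z up, the work surface at z = 0. Lengths are in m, angles in rad, forces in N, time in s.
With the tool pointing down it reaches from about 0.4 to 0.825 m from the base axis. Payload 7 kg.
Tool frame: the origin (TCP) lies on the centre line of the jaws, within the pads' length; the fingertips stand 22 mm ahead of it and the grasp point (between the pads) lies 3 mm ahead of it; z points along the fingers, y is the line along which they close (so a half turn about z gives the same grasp; the last joint's range is limited). The gripper opens to 88 mm and grips with 3 to 60 N. Pads are 19 mm wide; open, the fingers measure 130 mm over their backs; the gripper's body (78 mm by 193 mm) begins 47 mm behind the grasp point.
Start: joints at [-0.884, 0.359, 0.012, 0, -1.224, -0.288], TCP at [0.262, -0.622, 0.249] pointing down, gripper open.
Joint ranges: [-3.07, 3.07], [-1.43, 2.12], [-1.02, 1.25], [-3.03, 1.67], [-3.05, -0], [-3.03, 3.03]. Speed limits (rad/s): [2.39, 2.39, 3.01, 3.14, 3.14, 3.14].

INTERFACE

Orientations are given as [roll, pitch, yaw] about the fixed x, y, z axes, in that order (R = Rz(yaw) Ry(pitch) Rx(roll)).
In Python, from station import monitor, viewer, order gives the robot as it stands. The module is installed in compiled form; this text tells all that it offers.
- The arm moves only by the tool servo_tool, never from a script. Its argument "targets" is a list of rows, each an object with "angular": the turn, a rotation vector about the tool's x, y, z in degrees, a list of three; "xyz": the shift along the tool's x, y, z in cm, a list of three; "claw": the finger opening in cm, from 0 to 8.76. A call has 1 to 20 rows; each row shifts and turns the commanded pose from where the row before left it, along the tool's axes as they then stand; what a row does not reach is not made up. A row lasts 1/10 s, in which the tool goes at most 50 mm and 8.59 degrees, less where a joint would pass 70% of its speed; a pose out of reach is approached as far as the arm can. A call is refused whole if a number of a shift passes 5 or a number of a turn 8.59, either way. A call with a gripper value outside its range is refused whole. The fingers move at their own pace and stop on an object; "force" is the grip in N (left out, the last holds). Time passes only in rows, so rows that do not move let the fingers close. It gives the time, the measured TCP pose, the force, the opening and the grip force at its end, in the units of the state.
- monitor.get_state(): the state, without advancing time (a new reading comes with each control period).
- viewer.grab_frame(name): name is "side" or "top" or "wrist"; returns a dict with "color" (420x560x3 uint8, blue, green, red), "fovy" (degrees; the focal length in pixels is half the picture's height over the tangent of half this angle, whatever the lens; pixels are square), "cx", "cy" (the principal point, pixels), "R" (3x3) and "t" (3): a world point X has camera coordinates R X + t. Camera axes: x right, y down, z forward; pixel columns grow to the right and rows downward; lengths in m; the calibration is good to about 2 mm. The wrist camera is an equidistant fisheye: a pixel r from the principal point sees the ray r / f radians off the axis. A picture is of the moment at which its call begins. There is no depth.
- order.job_done(): hands the job in; it is judged then, once.
The state is a dict: "t": time; "q": joint angles; "qd": joint speeds; "joint_efforts": joint torques, N m; "eef_pos": TCP position; "ee_rot": TCP orientation; "force": force on the tool from outside, world axes, zero at the start; "moment": the same for the moment, N m; "width": finger opening in m; "gripper_force": force on a finger pad.
Only numpy, scipy, OpenCV 4.12 (cv2) and the standard library are available. Lean on these libraries where they do the work, as an engineer would, in place of code of your own. Each camera call takes 0.05 s, during which the arm holds its last target. There are 200 camera calls.

TASK

The scrap drawer has been pushed back under the bench shelf where fingers cannot get at it. Take the hooked puller from its rest, reach it in under the shelf edge, feel for the pull eye on the drawer front, catch it and gently draw the drawer all the way out to its stop, coming up to the stop slowly. Then unhook, lay the puller back in its rest and leave the things standing around undisturbed; touch the drawer with the puller only, and go easy on it, never more than about 2.5 kg of push or pull.

Things in the scene. Friction and masses are not known exactly. Their poses are not given: they have to be found in the camera images.
- shelf: Plywood riser shelf fixed on the white bench: board 260 deep (x) x 400 wide (y) x 18, underside 120 above the bench, on two 18 mm side panels along its full depth. Origin on the bench below the board's middle; +x points from the open front inwards, y runs along the front edge, z up. Front edge: plane x = -130. Small stock stands on the rear half of the board, up to 60 above it.
- shelf_edge (a point): Middle of the shelf's front lower edge (shelf x = -130, y = 0, z = 102), axes as the shelf: lower edge of a wooden apron, 16 thick, 102 above the bench. The mouth below it is 364 wide between the side panels; the bench below and the space back to the drawer front are empty but for the pull eye.
- drawer (a joint): Travel of the scrap drawer, m: 0 = fully back, grows as it slides out along the shelf's -x; a hard stop at 0.100. Starts between 0 and 0.025. Stiff (about 4 N), stays where it is left. Wooden front 240 wide, 32 to 90 above the bench, its face at shelf x = -55 mm minus the travel. It hangs off-centre: see shelf_bay.
- shelf_bay (a point): Point under the board at shelf x = -70, y = 0, z = 54 mm: the hole of the pull eye if the drawer hung central and fully back. The true eye, in the middle of the drawer front, lies up to 40 mm to either side of it (y), hidden from above: feel for it. Eye: level D of 6 mm wire sticking 30 out of the face, 54 above the bench, 34 wide outside; hole open up and down, 24 deep (from the face) x 22 wide.
- rest: Dark wooden tool rest fixed on the bench: base 120 x 72 x 8, and two upright saddles (10 thick, at x = -40 and +40) whose seats are 35 above the bench and 30 wide between 13 mm high lips. Origin under its centre on the bench, x along the tool lying in it.
- puller_grip (a point): Hooked puller, 130 g, loose; this point is the centre of its orange handle (100 long x 22 wide x 26 high). x points along the handle to the hook, z up. In the rest it lies level, 48 above the bench, hook end towards the rest's +x, hook tip down. A 7 mm steel rod runs on from the handle along x (brass ferrule to x = 62) to x = 156, where it bends square down (-z).
- puller_tip (a point): End of the puller's bent tip: at x = 154, y = 0, z = -20 from the handle centre (axis of the 7 mm round tip, which rounds off 3.5 further down). Axes as the handle.
- jar_mid (a point): Bystander: closed glass jar with red cap, diameter 52, height 62; point half-way up.
- calculator_mid (a point): Bystander: black desk calculator 75 x 110 x 18 lying flat; point at its centre.
- cup_mid (a point): Bystander: white cup, diameter 64, height 75; point half-way up.
There are look-alikes about, which are no part of the job. What is shaped like the part that bears puller_grip but purple is not meant.

How it is judged:
By the outcome, as a careful person would: the job done as asked, in the order asked, and still so for the second after the job is handed in, with the robot touching nothing.
It also fails if it takes over 72 s, if anything falls off the work surface, if the arm or the gripper's body presses on something with over 40 N, if the wrist force passes 120 N, or if a joint passes its speed limit or range.

## Working session

There is one attempt and no reset: what is moved stays moved. The work goes in short steps, Python scripts to look and compute and a tool call to move; the robot and the scene stay as the last step left them, time stands still between calls to the robot, and variables do not carry over. Pictures are saved under pics/ and viewed, at most 10 in all, crops included, and the job is handed in when it is done.

Besides the shell and the picture viewer there is one more tool, called after "Emit:" as name(argument=value, ...), one argument or row to a line, values as JSON. servo_tool: Moves the arm, as the interface text tells. Its arguments: {"type":"object","properties":{"targets":{"type":"array"},"force":{"type":"number"}},"required":["targets"]}

```bash
mkdir -p pics; cat > h.py <<'E'
import numpy as np, cv2
from station import monitor, viewer, order
from scipy.spatial.transform import Rotation as Ro
def grab(n,save=None):
    f=viewer.grab_frame(n); f['R']=np.array(f['R']); f['t']=np.array(f['t']); f['color']=np.array(f['color'])
    if save: cv2.imwrite('pics/'+save+'.png',f['color']); np.savez('pics/'+save+'.npz',**f)
    return f
def load(n): return dict(np.load('pics/'+n+'.npz'))
def ray(f,u,v,fish=False):
    F=f['color'].shape[0]/2/np.tan(np.radians(f['fovy'])/2)
    x,y=(u-f['cx'])/F,(v-f['cy'])/F
    if fish:
        r=np.hypot(x,y)+1e-9; d=np.array([np.sin(r)*x/r,np.sin(r)*y/r,np.cos(r)])
    else: d=np.array([x,y,1.])
    return -f['R'].T@f['t'], f['R'].T@d
def onz(f,u,v,z,fish=False):
    c,d=ray(f,u,v,fish); return c+d*(z-c[2])/d[2]
def proj(f,X):
    F=f['color'].shape[0]/2/np.tan(np.radians(f['fovy'])/2)
    p=f['R']@np.array(X)+f['t']; return f['cx']+F*p[0]/p[2], f['cy']+F*p[1]/p[2]
E
python3 - <<'E'
from h import *
s=monitor.get_state(); print({k:np.round(v,3) for k,v in s.items()})
for n in ['top','side','wrist']:
    f=grab(n,n+'0'); print(n,f['fovy'],f['cx'],f['cy'],-f['R'].T@f['t'])
a=[cv2.imread(f'pics/{n}0.png') for n in('top','side')]
E
```

```text
{'t': np.float64(0.0), 'q': array([-0.884,  0.359,  0.011, -0.   , -1.224, -0.288]), 'qd': array([-0.   ,  0.   ,  0.   , -0.   , -0.001,  0.002]), 'joint_efforts': array([ 0.0000e+00, -5.8271e+01,  2.9305e+01,  6.9970e+00,  7.0000e-03,
       -0.0000e+00]), 'eef_pos': array([ 0.262, -0.622,  0.248]), 'ee_rot': array([ 3.14 , -0.   , -2.743]), 'force': array([-0.488, -0.116,  0.095]), 'moment': array([0.036, 0.019, 0.012]), 'gripper_force': np.float64(0.0), 'width': np.float64(0.087)}
top 50.83736926068937 277.24464089961396 212.5628001518108 [ 0.35834768 -0.06474917  0.9205664 ]
side 44.33307708513351 277.4162920311852 210.08638163633 [-0.19035109 -0.66914488  0.93044963]
wrist 65.70646984690485 281.35865250565433 206.80889022794068 [ 0.19189013 -0.65151589  0.38526211]
```

View pics/top0.png

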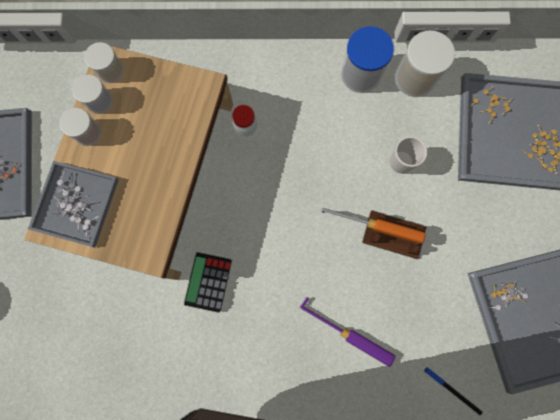

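View pics/side0.png

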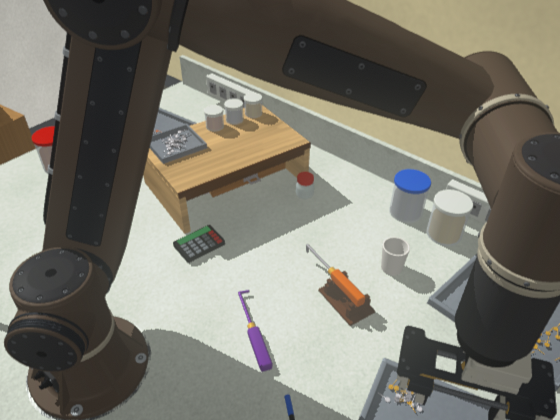

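The top picture shows the shelf, its front edge running from (226,75) to (165,276), the jar at (243,118), the calculator at (208,283) and the cup at (408,155). There are two puller candidates. The orange one lies in the dark rest at (397,230), with its hook end at (323,211). The purple one lies at (345,330). The orange one in the rest fits; purple is excluded. I'll confirm it in one crop and also look into the mouth from the side.

```bash
python3 - <<'E'
from h import *
t=load('top0'); s=load('side0')
a=cv2.resize(t['color'][170:280,300:440],(700,550)[0:2],interpolation=cv2.INTER_CUBIC)
a=cv2.resize(t['color'][180:270,305:440],(405,270),interpolation=cv2.INTER_CUBIC)
b=cv2.resize(s['color'][230:330,290:390],(390,270),interpolation=cv2.INTER_CUBIC)
c=cv2.resize(s['color'][120:230,140:330],(795,320)[0:2],interpolation=cv2.INTER_CUBIC)
cv2.imwrite('pics/crop1.png',np.vstack([np.hstack([a,b]),c]))
print('shelf top corners',[np.round(onz(t,u,v,.138),3) for u,v in [(226,75),(165,276),(27,240),(110,48)]])
hsv=cv2.cvtColor(t['color'],cv2.COLOR_BGR2HSV)
m=cv2.inRange(hsv,(5,180,150),(18,255,255)); m[:, :350]=0;m[:,440:]=0
c=max(cv2.findContours(m,0,1)[0],key=cv2.contourArea); r=cv2.minAreaRect(c); print(r,cv2.boxPoints(r))
print('handle',onz(t,*r[0],.061),[np.round(onz(t,*p,.061),4) for p in cv2.boxPoints(r)])
print('tip bend',onz(t,323,211,.048))
for n,p,z in [('jar',(243,116),.062),('calc',(208,282),.018),('cup',(410,149),.075)]: print(n,onz(t,*p,z))
E
```

```text
shelf top corners [array([0.766, 0.044, 0.138]), array([0.386, 0.142, 0.138]), array([0.449, 0.394, 0.138]), array([0.824, 0.27 , 0.138])]
((399.1923522949219, 230.60830688476562), (50.40435028076172, 9.251751899719238), 16.144336700439453) [[373.69778 228.0441 ]
 [376.2703  219.1572 ]
 [424.68692 233.17252]
 [422.1144  242.05942]]
handle [ 0.47774997 -0.29246452  0.061     ] [array([ 0.4828, -0.2429,  0.061 ]), array([ 0.5004, -0.2486,  0.061 ]), array([ 0.4728, -0.3418,  0.061 ]), array([ 0.4553, -0.3359,  0.061 ])]
tip bend [ 0.51903345 -0.14543806  0.048     ]
jar [0.71509746 0.0171976  0.062     ]
calc [0.3784048 0.0863194 0.018    ]
cup [ 0.63956085 -0.3176966   0.075     ]
```

View pics/crop1.png

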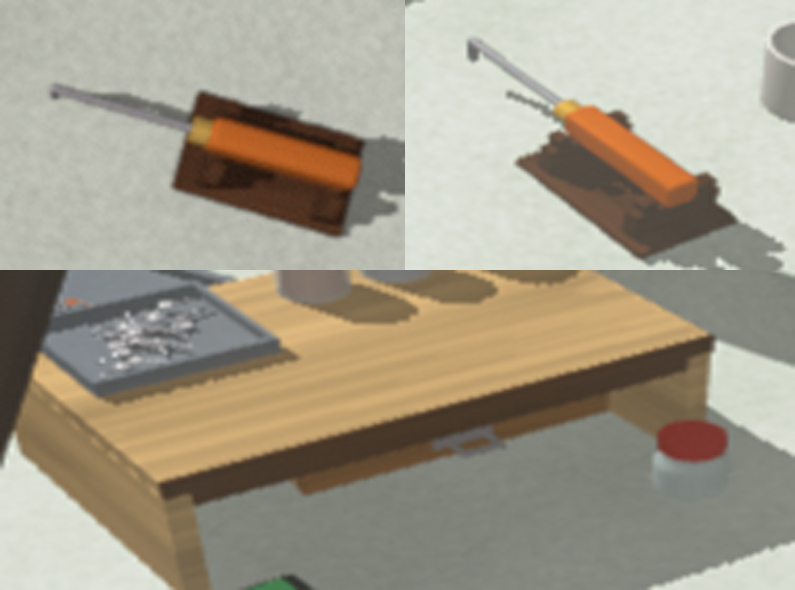

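The crop confirms it: the orange puller lies in the dark rest with the hook tip down. The lower panel shows the pull eye under the apron, at about side pixel (253,178). That gives a first estimate, which I'll confirm by feel.

```bash
python3 - <<'E'
from h import *
t=load('top0'); s=load('side0')
# crop px -> side px
S=lambda x,y:(140+(x+.5)/795*190-.5,120+(y-270+.5)/320*110-.5)
# shelf front corners in side view (board top front corners z=.138; apron bottom z=.102)
A=onz(s,*S(160,487),.138); B=onz(s,*S(713,338),.138)
print('side top-front corners',A,B, 'len',np.linalg.norm(A-B))
print('top-lateral',onz(t,226,75,.138),onz(t,165,276,.138))
P=[]
for fL,fR in [((165,276),(226,75))]:
    L=(onz(t,*fL,.138)+A)/2;R=(onz(t,*fR,.138)+B)/2
yv=(L-R)[:2];yv/=np.linalg.norm(yv); xv=np.array([yv[1],-yv[0]])
M=(L+R)[:2]/2; o=M+.13*xv
print('shelf yaw',np.degrees(np.arctan2(xv[1],xv[0])),'origin',o,'x',xv,'y',yv)
loc=lambda p:((p[:2]-o)@xv,(p[:2]-o)@yv)
for n,p,z in [('eyeL',(435,443),.054),('eyeR outer',(505,440),.054),('eye inner-right',(485,430),.054),('eye front corner L',(455,450),.054),('eye front corner R',(500,445),.054),('drawer bot L',(302,492),.032),('drawer bot R',(610,410),.032)]:
    w=onz(s,*S(*p),z); print(n,np.round(w,3),np.round(loc(w),4))
cv2.imwrite('pics/crop2.png',cv2.resize(s['color'][150:200,205:305],(800,400),interpolation=cv2.INTER_CUBIC))
E
```

```text
side top-front corners [0.37867992 0.14127317 0.138     ] [0.76331662 0.03910102 0.138     ] len 0.3979755463037228
top-lateral [0.76641792 0.04382774 0.138     ] [0.38596858 0.14236799 0.138     ]
shelf yaw 75.30029227164468 origin [0.60658365 0.21738745] x [0.25375301 0.96726905] y [-0.96726905  0.25375301]
eyeL [0.603 0.141 0.054] [-0.0746 -0.0154]
eyeR outer [0.637 0.11  0.054] [-0.0965 -0.0564]
eye inner-right [0.639 0.13  0.054] [-0.0758 -0.0538]
eye front corner L [0.603 0.124 0.054] [-0.0911 -0.0207]
eye front corner R [0.629 0.107 0.054] [-0.1012 -0.0494]
drawer bot L [0.511 0.175 0.032] [-0.0655  0.0815]
drawer bot R [0.742 0.108 0.032] [-0.0718 -0.159 ]
```

View pics/crop2.png

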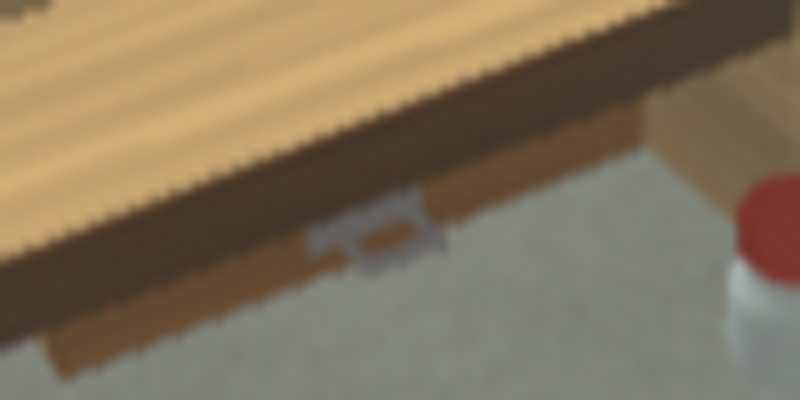

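The crop shows the D-eye clearly, with its hole centred at crop (390,236), front corners at about (372,268) and (445,242). The drawer bottom corners are at (65,378) and (645,150).

```bash
python3 - <<'E'
from h import *
s=load('side0'); t=load('top0')
o=np.array([.60658,.21739]);xv=np.array([.25375,.96727]);yv=np.array([-.96727,.25375])
S=lambda x,y:(205+(x+.5)/8-.5,150+(y+.5)/8-.5)
for n,p,z in [('hole',(390,236),.054),('fl',(372,268),.054),('fr',(445,242),.054),('dl',(65,378),.032),('dr',(645,150),.032)]:
    w=onz(s,*S(*p),z)[:2]; print(n,w.round(4),np.round([(w-o)@xv,(w-o)@yv],4))
# handle from both views
hsv=cv2.cvtColor(s['color'],cv2.COLOR_BGR2HSV); m=cv2.inRange(hsv,(5,180,120),(18,255,255));m[:240]=0;m[320:]=0;m[:,:320]=0;m[:,380:]=0
c=max(cv2.findContours(m,0,1)[0],key=cv2.contourArea);r=cv2.minAreaRect(c);print(r, proj(s,(.4777,-.2925,.048)))
E
```

```text
hole [0.6206 0.1214] [-0.0893 -0.038 ]
fl [0.6035 0.1138] [-0.101  -0.0233]
fr [0.6308 0.1048] [-0.1028 -0.0519]
dl [0.5103 0.1703] [-0.07    0.0812]
dr [0.7398 0.1065] [-0.0735 -0.157 ]
((347.2766418457031, 284.2122497558594), (38.751220703125, 6.706244945526123), 46.46879959106445) (np.float64(345.35779350430533), np.float64(286.283011929739))
```

Emit:
servo_tool(
  targets=[
    {"xyz":[-2,-4,0],"angular":[0,0,-8.5],"claw":6},
    {"xyz":[-3,-4,0],"angular":[0,0,-8.5],"claw":6},
    {"xyz":[-4,-4,0],"angular":[0,0,-8.5],"claw":6},
    {"xyz":[-4,-4,0],"angular":[0,0,-8.5],"claw":6},
    {"xyz":[-4,-4,0],"angular":[0,0,-8.5],"claw":6},
    {"xyz":[-4,-3,0],"angular":[0,0,-8.5],"claw":6},
    {"xyz":[0,0,0],"angular":[0,0,0],"claw":6},
  ],
)

```text
t: 0.85
eef_pos: [0.5411, -0.6332, 0.2459]
ee_rot: [3.14, 0.002, -1.842]
force: [0.4, 0.2, -0.9]
width: 0.0604
gripper_force: 0.0
```

Emit:
servo_tool(
  targets=[
    {"xyz":[-4.3,2.2,0.8],"angular":[0,0,0],"claw":6},
    {"xyz":[-4.3,2.2,0.8],"angular":[0,0,0],"claw":6},
    {"xyz":[-4.3,2.2,0.8],"angular":[0,0,0],"claw":6},
    {"xyz":[-4.3,2.2,0.8],"angular":[0,0,0],"claw":6},
    {"xyz":[-4.3,2.2,0.8],"angular":[0,0,0],"claw":6},
    {"xyz":[-4.3,2.2,0.8],"angular":[0,0,0],"claw":6},
    {"xyz":[-4.3,2.2,0.8],"angular":[0,0,0],"claw":6},
    {"xyz":[-0.8,0,0],"angular":[0,0,0],"claw":6},
    {"xyz":[0,0,0],"angular":[0,0,0],"claw":6},
  ],
)

```text
t: 1.75
eef_pos: [0.4733, -0.2961, 0.193]
ee_rot: [-3.141, 0.0, -1.85]
force: [0.4, -0.2, 0.3]
width: 0.0601
gripper_force: 0.0
```

```bash
python3 - <<'E'
from h import *
f=grab('wrist','wrist1'); s=monitor.get_state(); p=np.array(s['eef_pos']);yw=s['ee_rot'][2]; print(p,np.degrees(s['ee_rot']))
hsv=cv2.cvtColor(f['color'],cv2.COLOR_BGR2HSV); m=cv2.inRange(hsv,(5,180,120),(18,255,255))
c=max(cv2.findContours(m,0,1)[0],key=cv2.contourArea)
P=np.array([onz(f,u,v,.061,True)[:2] for u,v in c[:,0]],np.float32)
r=cv2.minAreaRect(P*1000); print(r)
d=np.array(r[0])/1000-p[:2]; print('shift cm x,y',d@[np.cos(yw),np.sin(yw)]*100,d@[np.sin(yw),-np.cos(yw)]*100)
E
```

```text
[ 0.47360123 -0.2971549   0.19307398] [-1.79946917e+02 -1.13394221e-02 -1.06053357e+02]
((474.0502624511719, -312.9661865234375), (54.1739501953125, 16.191173553466797), 74.25394439697266)
shift cm x,y 1.5070546120888342 -0.4803859244807171
```

View pics/wrist1.png

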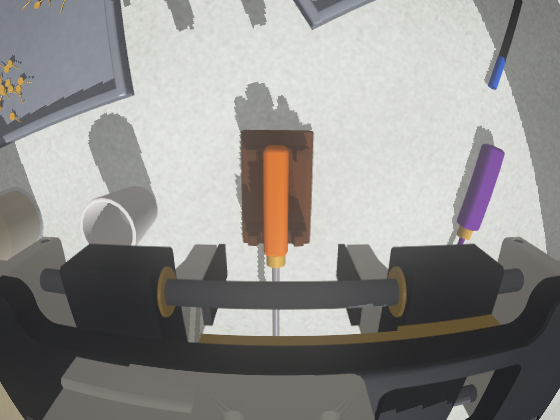

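The wrist view shows the orange handle from (276,147) to (276,254), centred in the rest. My colour mask was too tight, so I'll remeasure from those edges.

```bash
python3 - <<'E'
from h import *
f=load('wrist1'); p=np.array([.4736,-.2972]);yw=np.radians(-106.05)
hsv=cv2.cvtColor(f['color'],cv2.COLOR_BGR2HSV); m=cv2.inRange(hsv,(4,120,90),(19,255,255)); m[:,:230]=0;m[:,320:]=0
c=max(cv2.findContours(m,0,1)[0],key=cv2.contourArea); print(cv2.boundingRect(c))
A=np.array([np.cos(yw),np.sin(yw)]);B=np.array([np.sin(yw),-np.cos(yw)])
print(-f['R'].T@f['t'])
for u,v in [(276,147),(276,256),(265,200),(288,200),(276,150),(276,250),(276,330)]:
    w=onz(f,u,v,.061,True)[:2]; print((u,v),w.round(4),'tool cm',((w-p)@A*100).round(2),((w-p)@B*100).round(2))
print(proj(f,(0.4777,-.2925,.061)))
E
```

```text
(263, 145, 26, 122)
[ 0.45298101 -0.37001873  0.33057654]
(276, 147) [ 0.4655 -0.3439] tool cm 4.71 -0.52
(276, 256) [ 0.493  -0.2492] tool cm -5.15 -0.54
(265, 200) [ 0.4873 -0.3027] tool cm 0.15 -1.47
(288, 200) [ 0.4683 -0.2972] tool cm 0.15 0.51
(276, 150) [ 0.4662 -0.3415] tool cm 4.46 -0.52
(276, 250) [ 0.4913 -0.255 ] tool cm -4.55 -0.54
(276, 330) [ 0.5172 -0.167 ] tool cm -13.72 -0.59
(np.float64(279.0088240670042), np.float64(207.9582374310596))
```

Emit:
servo_tool(
  targets=[
    {"xyz":[-0.2,-0.5,4],"angular":[0,0,0],"claw":6},
    {"xyz":[0,0,4],"angular":[0,0,0],"claw":6},
    {"xyz":[0,0,3.5],"angular":[0,0,0],"claw":6},
    {"xyz":[0,0,1.6],"angular":[0,0,0],"claw":6},
    {"xyz":[0,0,1],"angular":[0,0,0],"claw":6},
    {"xyz":[0,0,0],"angular":[0,0,0],"claw":6},
    {"xyz":[0,0,0],"angular":[0,0,0],"claw":6},
  ],
  force=50,
)

```text
t: 2.5
eef_pos: [0.4791, -0.2977, 0.0521]
ee_rot: [-3.141, -0.0, -1.853]
force: [0.1, 0.2, 1.0]
width: 0.0601
gripper_force: 0.0
```

Emit:
servo_tool(
  targets=[
    {"xyz":[0,0,0],"angular":[0,0,0],"claw":3},
    {"xyz":[0,0,0],"angular":[0,0,0],"claw":1.5},
    {"xyz":[0,0,0],"angular":[0,0,0],"claw":1.5},
    {"xyz":[0,0,0],"angular":[0,0,0],"claw":1.5},
    {"xyz":[0,0,0],"angular":[0,0,0],"claw":1.5},
  ],
  force=50,
)

```text
t: 3.0
eef_pos: [0.4786, -0.2969, 0.0518]
ee_rot: [-3.141, 0.0, -1.853]
force: [-0.4, -0.1, 0.7]
width: 0.0252
gripper_force: 0.0
```

Emit:
servo_tool(
  targets=[
    {"xyz":[0,0,0],"angular":[0,0,0],"claw":1.5},
    {"xyz":[0,0,0],"angular":[0,0,0],"claw":1.5},
    {"xyz":[0,0,0],"angular":[0,0,0],"claw":1.5},
    {"xyz":[0,0,0],"angular":[0,0,0],"claw":1.5},
  ],
)

```text
t: 3.4
eef_pos: [0.4786, -0.2969, 0.0518]
ee_rot: [-3.141, -0.0, -1.853]
force: [-0.8, 1.2, 3.4]
width: 0.0217
gripper_force: 50.0
```

Gripped at 21.7 mm. Next I lift, align the yaw with the shelf and go to the pre-approach in front of the mouth.

Emit:
servo_tool(
  targets=[
    {"xyz":[0,0,-0.6],"angular":[0,0,0],"claw":1.5},
    {"xyz":[0,0,-1.5],"angular":[0,0,0],"claw":1.5},
    {"xyz":[0,0,-2],"angular":[0,0,0],"claw":1.5},
    {"xyz":[0,0,0],"angular":[0,0,-1.5],"claw":1.5},
    {"xyz":[-2,-0.5,0],"angular":[0,0,0],"claw":1.5},
    {"xyz":[-3,-0.6,0],"angular":[0,0,0],"claw":1.5},
    {"xyz":[-3.5,-0.6,0],"angular":[0,0,0],"claw":1.5},
    {"xyz":[-3.5,-0.6,0],"angular":[0,0,0],"claw":1.5},
    {"xyz":[-3,-0.5,0],"angular":[0,0,0],"claw":1.5},
    {"xyz":[-1.9,-0.3,0],"angular":[0,0,0],"claw":1.5},
    {"xyz":[0,0,0],"angular":[0,0,0],"claw":1.5},
    {"xyz":[0,0,0],"angular":[0,0,0],"claw":1.5},
  ],
)

```text
t: 4.6
eef_pos: [0.5508, -0.1409, 0.092]
ee_rot: [3.14, -0.0, -1.825]
force: [-0.7, 0.2, -1.4]
width: 0.0219
gripper_force: 50.0
```

```bash
python3 - <<'E'
from h import *
s=monitor.get_state();p=np.array(s['eef_pos']);yw=s['ee_rot'][2];print(p,np.degrees(s['ee_rot']),np.round(s['force'],2))
d=-np.array([np.cos(yw),np.sin(yw)]); tip=np.r_[p[:2]+.154*d,p[2]-.0038]
t=grab('top','top1');sd=grab('side','side1')
print('tip pred',tip,'top px',proj(t,tip),'side px bend, end',proj(sd,tip),proj(sd,tip-[0,0,.0235]))
a=proj(t,tip);b=proj(sd,tip)
def crop(im,c): 
    x,y=int(c[0]),int(c[1]); print(x-45,y-45); return cv2.resize(im[y-45:y+45,x-45:x+45],(395,395),interpolation=cv2.INTER_CUBIC)
cv2.imwrite('pics/crop3.png',np.hstack([crop(t['color'],a),crop(sd['color'],b)]))
E
```

```text
[ 0.55079143 -0.14093483  0.09195812] [ 1.79937107e+02 -1.00341343e-02 -1.04575269e+02] [-0.7   0.21 -1.41]
tip pred [0.58954578 0.00810912 0.08815812] top px (np.float64(245.39705747379787), np.float64(171.62743547866629)) side px bend, end (np.float64(276.7630507475371), np.float64(191.92859476466808)) (np.float64(276.7291645943041), np.float64(198.89967667404105))
200 126
231 146
```

View pics/crop3.png

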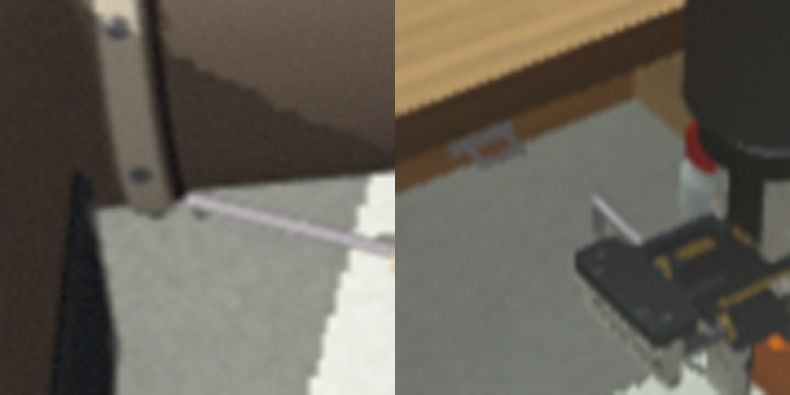

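The side crop puts the hook bend at px (277.0,190.9), against a prediction of (276.8,191.9), so the geometry agrees. Now I reach in above the eye, slowing at the end.

Emit:
servo_tool(
  targets=[
    {"xyz":[-2,-0.2,0],"angular":[0,0,0],"claw":1.5},
    {"xyz":[-3,0,0],"angular":[0,0,0],"claw":1.5},
    {"xyz":[-3,0,0],"angular":[0,0,0],"claw":1.5},
    {"xyz":[-2,0,0],"angular":[0,0,0],"claw":1.5},
    {"xyz":[-1,0,0],"angular":[0,0,0],"claw":1.5},
    {"xyz":[-0.6,0,0],"angular":[0,0,0],"claw":1.5},
    {"xyz":[-0.4,0,0],"angular":[0,0,0],"claw":1.5},
    {"xyz":[0,0,0],"angular":[0,0,0],"claw":1.5},
    {"xyz":[0,0,0],"angular":[0,0,0],"claw":1.5},
  ],
)

```text
t: 5.6
eef_pos: [0.5832, -0.0264, 0.0925]
ee_rot: [3.141, -0.0, -1.827]
force: [0.6, -0.2, -1.3]
width: 0.0218
gripper_force: 50.0
```

```bash
python3 - <<'E'
from h import *
s=monitor.get_state();p=np.array(s['eef_pos']);yw=s['ee_rot'][2];print(p,np.degrees(s['ee_rot']),np.round(s['force'],2))
d=-np.array([np.cos(yw),np.sin(yw)]); tip=np.r_[p[:2]+.154*d,p[2]-.0038]
o=np.array([.60658,.21739]);xv=np.array([.25375,.96727]);yv=np.array([-.96727,.25375]); w=tip[:2]-o
sd=grab('side','side2'); print(tip,w@xv,w@yv,proj(sd,tip),proj(sd,tip-[0,0,.0235]))
cv2.imwrite('pics/crop4.png',cv2.resize(sd['color'][150:200,205:305],(800,400),interpolation=cv2.INTER_CUBIC))
E
```

```text
[ 0.58324308 -0.026374    0.0925151 ] [ 1.79986819e+02 -8.01262602e-03 -1.04689160e+02] [ 0.64 -0.19 -1.34]
[0.62229362 0.12259263 0.0887151 ] -0.08770732137888844 -0.039254146211812 (np.float64(253.06854499690144), np.float64(168.52918948044103)) (np.float64(253.294416323068), np.float64(175.3893030235384))
```

View pics/crop4.png

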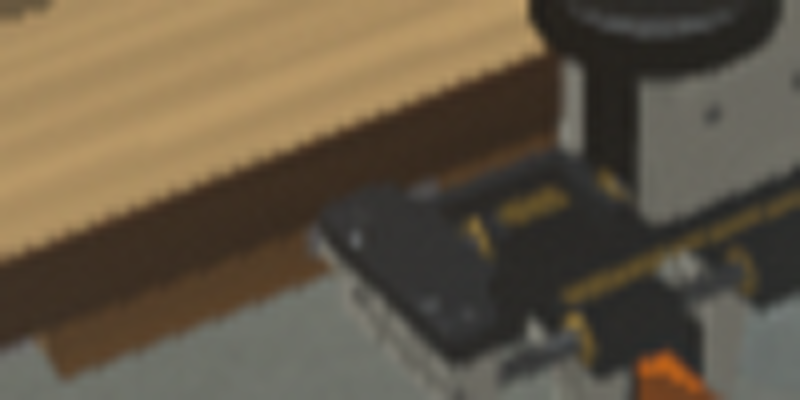

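The gripper now hides the eye, so I go on by feel and lower the tip in small steps while watching the force.

Emit:
servo_tool(
  targets=[
    {"xyz":[0,0,0.3],"angular":[0,0,0],"claw":1.5},
    {"xyz":[0,0,0.3],"angular":[0,0,0],"claw":1.5},
    {"xyz":[0,0,0.2],"angular":[0,0,0],"claw":1.5},
    {"xyz":[0,0,0.2],"angular":[0,0,0],"claw":1.5},
    {"xyz":[0,0,0.1],"angular":[0,0,0],"claw":1.5},
    {"xyz":[0,0,0],"angular":[0,0,0],"claw":1.5},
  ],
)

```text
t: 6.25
eef_pos: [0.5834, -0.0257, 0.0813]
ee_rot: [3.141, -0.0, -1.826]
force: [0.1, -0.3, -0.8]
width: 0.0215
gripper_force: 50.0
```

Emit:
servo_tool(
  targets=[
    {"xyz":[0,0,0.3],"angular":[0,0,0],"claw":1.5},
    {"xyz":[0,0,0.3],"angular":[0,0,0],"claw":1.5},
    {"xyz":[0,0,0.3],"angular":[0,0,0],"claw":1.5},
    {"xyz":[0,0,0.3],"angular":[0,0,0],"claw":1.5},
    {"xyz":[0,0,0],"angular":[0,0,0],"claw":1.5},
    {"xyz":[0,0,0],"angular":[0,0,0],"claw":1.5},
  ],
)

```text
t: 6.85
eef_pos: [0.5835, -0.0257, 0.0694]
ee_rot: [3.141, -0.0, -1.826]
force: [0.9, 0.6, -1.0]
width: 0.022
gripper_force: 50.0
```

Emit:
servo_tool(
  targets=[
    {"xyz":[0.2,0,0],"angular":[0,0,0],"claw":1.5},
    {"xyz":[0.2,0,0],"angular":[0,0,0],"claw":1.5},
    {"xyz":[0.2,0,0],"angular":[0,0,0],"claw":1.5},
  ],
)

```text
t: 7.15
eef_pos: [0.582, -0.0317, 0.0697]
ee_rot: [-3.141, 0.0, -1.827]
force: [0.4, -0.2, -1.4]
width: 0.0219
gripper_force: 50.0
```

Emit:
servo_tool(
  targets=[
    {"xyz":[0.2,0,0],"angular":[0,0,0],"claw":1.5},
    {"xyz":[0.2,0,0],"angular":[0,0,0],"claw":1.5},
    {"xyz":[0.2,0,0],"angular":[0,0,0],"claw":1.5},
  ],
)

```text
t: 7.45
eef_pos: [0.5807, -0.0371, 0.0697]
ee_rot: [-3.141, 0.001, -1.826]
force: [1.0, 3.4, -0.9]
width: 0.0219
gripper_force: 50.0
```

Contact: a 3.4 N pull on the hook, so the eye is caught. Now I draw steadily.

Emit:
servo_tool(
  targets=[
    {"xyz":[0.2,0,0],"angular":[0,0,0],"claw":1.5},
    {"xyz":[0.2,0,0],"angular":[0,0,0],"claw":1.5},
    {"xyz":[0.3,0,0],"angular":[0,0,0],"claw":1.5},
    {"xyz":[0.3,0,0],"angular":[0,0,0],"claw":1.5},
    {"xyz":[0.3,0,0],"angular":[0,0,0],"claw":1.5},
    {"xyz":[0.3,0,0],"angular":[0,0,0],"claw":1.5},
  ],
)

```text
t: 8.05
eef_pos: [0.5764, -0.053, 0.0696]
ee_rot: [-3.141, 0.0, -1.827]
force: [1.0, 3.9, -1.5]
width: 0.0216
gripper_force: 50.0
```

Emit:
servo_tool(
  targets=[
    {"xyz":[0.3,0,0],"angular":[0,0,0],"claw":1.5},
    {"xyz":[0.3,0,0],"angular":[0,0,0],"claw":1.5},
    {"xyz":[0.3,0,0],"angular":[0,0,0],"claw":1.5},
    {"xyz":[0.3,0,0],"angular":[0,0,0],"claw":1.5},
    {"xyz":[0.3,0,0],"angular":[0,0,0],"claw":1.5},
    {"xyz":[0.3,0,0],"angular":[0,0,0],"claw":1.5},
    {"xyz":[0.3,0,0],"angular":[0,0,0],"claw":1.5},
    {"xyz":[0.3,0,0],"angular":[0,0,0],"claw":1.5},
  ],
)

```text
t: 8.85
eef_pos: [0.5702, -0.0762, 0.0696]
ee_rot: [3.142, -0.0, -1.827]
force: [0.9, 3.7, -0.6]
width: 0.0215
gripper_force: 50.0
```

Emit:
servo_tool(
  targets=[
    {"xyz":[0.3,0,0],"angular":[0,0,0],"claw":1.5},
    {"xyz":[0.3,0,0],"angular":[0,0,0],"claw":1.5},
    {"xyz":[0.3,0,0],"angular":[0,0,0],"claw":1.5},
    {"xyz":[0.3,0,0],"angular":[0,0,0],"claw":1.5},
    {"xyz":[0.2,0,0],"angular":[0,0,0],"claw":1.5},
    {"xyz":[0.2,0,0],"angular":[0,0,0],"claw":1.5},
    {"xyz":[0.2,0,0],"angular":[0,0,0],"claw":1.5},
    {"xyz":[0.1,0,0],"angular":[0,0,0],"claw":1.5},
  ],
)

```text
t: 9.65
eef_pos: [0.5654, -0.0946, 0.0695]
ee_rot: [3.141, -0.0, -1.827]
force: [0.4, 4.1, -2.0]
width: 0.0214
gripper_force: 50.0
```

Emit:
servo_tool(
  targets=[
    {"xyz":[0.1,0,0],"angular":[0,0,0],"claw":1.5},
    {"xyz":[0.1,0,0],"angular":[0,0,0],"claw":1.5},
    {"xyz":[0.1,0,0],"angular":[0,0,0],"claw":1.5},
    {"xyz":[0.1,0,0],"angular":[0,0,0],"claw":1.5},
    {"xyz":[0.1,0,0],"angular":[0,0,0],"claw":1.5},
    {"xyz":[0.1,0,0],"angular":[0,0,0],"claw":1.5},
  ],
)

```text
t: 10.25
eef_pos: [0.5639, -0.1003, 0.0696]
ee_rot: [3.141, -0.0, -1.826]
force: [0.9, 3.6, -1.2]
width: 0.0221
gripper_force: 50.0
```

Emit:
servo_tool(
  targets=[
    {"xyz":[0.1,0,0],"angular":[0,0,0],"claw":1.5},
    {"xyz":[0.1,0,0],"angular":[0,0,0],"claw":1.5},
    {"xyz":[0.1,0,0],"angular":[0,0,0],"claw":1.5},
    {"xyz":[0.1,0,0],"angular":[0,0,0],"claw":1.5},
    {"xyz":[0.1,0,0],"angular":[0,0,0],"claw":1.5},
  ],
)

```text
t: 10.75
eef_pos: [0.5627, -0.1051, 0.0696]
ee_rot: [3.142, 0.0, -1.827]
force: [0.0, 4.0, -0.8]
width: 0.0217
gripper_force: 50.0
```

Emit:
servo_tool(
  targets=[
    {"xyz":[0.1,0,0],"angular":[0,0,0],"claw":1.5},
    {"xyz":[0.1,0,0],"angular":[0,0,0],"claw":1.5},
  ],
)

```text
t: 10.95
eef_pos: [0.5622, -0.107, 0.0696]
ee_rot: [3.141, -0.0, -1.826]
force: [1.0, 3.8, -1.5]
width: 0.0214
gripper_force: 50.0
```

Emit:
servo_tool(
  targets=[
    {"xyz":[0.1,0,0],"angular":[0,0,0],"claw":1.5},
    {"xyz":[0.1,0,0],"angular":[0,0,0],"claw":1.5},
  ],
)

```text
t: 11.15
eef_pos: [0.5619, -0.1087, 0.0696]
ee_rot: [-3.141, 0.0, -1.827]
force: [1.0, 9.4, -1.9]
width: 0.0218
gripper_force: 50.0
```

Emit:
servo_tool(
  targets=[
    {"xyz":[0.1,0,0],"angular":[0,0,0],"claw":1.5},
    {"xyz":[0.1,0,0],"angular":[0,0,0],"claw":1.5},
  ],
)

```text
t: 11.35
eef_pos: [0.5622, -0.1093, 0.0695]
ee_rot: [-3.14, 0.002, -1.826]
force: [1.3, 17.4, -3.5]
width: 0.0218
gripper_force: 50.0
```

Emit:
servo_tool(
  targets=[
    {"xyz":[0.1,0,0],"angular":[0,0,0],"claw":1.5},
  ],
)

```text
t: 11.45
eef_pos: [0.5623, -0.1095, 0.0695]
ee_rot: [-3.139, 0.003, -1.826]
force: [2.5, 21.6, -4.8]
width: 0.0219
gripper_force: 50.0
```

The hook is at the stop, with 22 N held briefly. I relax, centre the tip in the hole and lift it out.

Emit:
servo_tool(
  targets=[
    {"xyz":[-0.2,0,0],"angular":[0,0,0],"claw":1.5},
    {"xyz":[-0.2,0,0],"angular":[0,0,0],"claw":1.5},
    {"xyz":[-0.2,0,0],"angular":[0,0,0],"claw":1.5},
    {"xyz":[-0.2,0,0],"angular":[0,0,0],"claw":1.5},
    {"xyz":[-0.2,0,0],"angular":[0,0,0],"claw":1.5},
    {"xyz":[0,0,0],"angular":[0,0,0],"claw":1.5},
    {"xyz":[0,0,0],"angular":[0,0,0],"claw":1.5},
  ],
)

```text
t: 12.15
eef_pos: [0.5635, -0.1022, 0.0696]
ee_rot: [3.142, -0.0, -1.827]
force: [-0.7, 0.4, -1.4]
width: 0.0217
gripper_force: 50.0
```

Emit:
servo_tool(
  targets=[
    {"xyz":[0,0,-0.4],"angular":[0,0,0],"claw":1.5},
    {"xyz":[0,0,-0.6],"angular":[0,0,0],"claw":1.5},
    {"xyz":[0,0,-0.8],"angular":[0,0,0],"claw":1.5},
    {"xyz":[0,0,-1],"angular":[0,0,0],"claw":1.5},
    {"xyz":[0,0,-1.5],"angular":[0,0,0],"claw":1.5},
    {"xyz":[0,0,0],"angular":[0,0,0],"claw":1.5},
  ],
)

```text
t: 12.75
eef_pos: [0.5651, -0.1021, 0.1153]
ee_rot: [-3.137, 0.001, -1.826]
force: [-0.3, -0.4, -1.4]
width: 0.022
gripper_force: 50.0
```

```bash
python3 - <<'E'
from h import *
s=monitor.get_state();p=np.array(s['eef_pos']);yw=s['ee_rot'][2];print(p,np.degrees(s['ee_rot']),np.round(s['force'],2))
g=np.array([.4786,-.2969,.0518]); yt=np.radians(-106.17)
d=(g-p)[:2]; print('shift cm in current axes',d@[np.cos(yw),np.sin(yw)]*100,d@[np.sin(yw),-np.cos(yw)]*100,(p-g)[2]*100,'turn',-np.degrees(yt-yw))
E
```

```text
[ 0.56505387 -0.10213065  0.1152796 ] [-1.79759292e+02  7.03368631e-02 -1.04627219e+02] [-0.32 -0.4  -1.44]
shift cm in current axes 21.028885611231733 3.446692581851142 6.347960072007575 turn 1.5427808450544924
```

Emit:
servo_tool(
  targets=[
    {"xyz":[2,0.2,0],"angular":[0,0,0],"claw":1.5},
    {"xyz":[3.5,0.6,0],"angular":[0,0,0],"claw":1.5},
    {"xyz":[4,0.7,0],"angular":[0,0,0],"claw":1.5},
    {"xyz":[4,0.7,0],"angular":[0,0,0],"claw":1.5},
    {"xyz":[4,0.7,0],"angular":[0,0,0],"claw":1.5},
    {"xyz":[2.5,0.4,0],"angular":[0,0,0],"claw":1.5},
    {"xyz":[1,0.1,0],"angular":[0,0,1.5],"claw":1.5},
    {"xyz":[0,0,1.5],"angular":[0,0,0],"claw":1.5},
    {"xyz":[0,0,0],"angular":[0,0,0],"claw":1.5},
    {"xyz":[0,0,0],"angular":[0,0,0],"claw":1.5},
  ],
)

```text
t: 13.75
eef_pos: [0.4776, -0.2963, 0.0975]
ee_rot: [3.141, -0.0, -1.852]
force: [0.1, 0.1, -0.9]
width: 0.0216
gripper_force: 50.0
```

```bash
python3 - <<'E'
from h import *
s=monitor.get_state();p=np.array(s['eef_pos']);yw=s['ee_rot'][2];print(p,np.degrees(s['ee_rot']),np.round(s['force'],2))
g=np.array([.4786,-.2969,.0518]); yt=np.radians(-106.17)
d=(g-p)[:2]; print('shift cm',d@[np.cos(yw),np.sin(yw)]*100,d@[np.sin(yw),-np.cos(yw)]*100,(p-g)[2]*100,'turn',-np.degrees(yt-yw))
f=grab('side','side3'); a=-np.array([np.cos(yw),np.sin(yw)]); tip=np.r_[p[:2]+.154*a,p[2]-.0038]; print('pred bend px',proj(f,tip))
cv2.imwrite('pics/crop5.png',cv2.resize(f['color'][130:330,200:440],(720,600),interpolation=cv2.INTER_CUBIC))
E
```

```text
[ 0.47755548 -0.29628706  0.09745051] [ 1.79953531e+02 -4.42595484e-03 -1.06140415e+02] [ 0.05  0.05 -0.87]
shift cm 0.029841248752327073 -0.11737412762066392 4.565051070037087 turn 0.029585264380285786
pred bend px (np.float64(307.5217823051056), np.float64(231.90681213627164))
```

View pics/crop5.png

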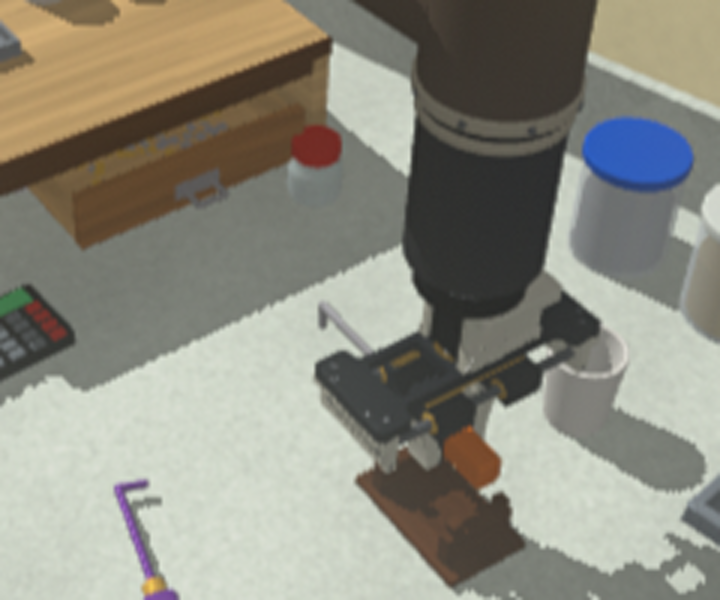

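The drawer is out, the eye is free at crop (203,188) and the jar stands. The hook bend is at (308.3,232.3), against (307.5,231.9) predicted, so the puller hasn't slipped. I lower it into the rest.

Emit:
servo_tool(
  targets=[
    {"xyz":[0,-0.1,1.5],"angular":[0,0,0],"claw":1.5},
    {"xyz":[0,0,1.5],"angular":[0,0,0],"claw":1.5},
    {"xyz":[0,0,0.7],"angular":[0,0,0],"claw":1.5},
    {"xyz":[0,0,0.4],"angular":[0,0,0],"claw":1.5},
    {"xyz":[0,0,0.2],"angular":[0,0,0],"claw":1.5},
    {"xyz":[0,0,0.2],"angular":[0,0,0],"claw":1.5},
    {"xyz":[0,0,0],"angular":[0,0,0],"claw":1.5},
    {"xyz":[0,0,0],"angular":[0,0,0],"claw":1.5},
  ],
)

```text
t: 14.6
eef_pos: [0.4787, -0.297, 0.0529]
ee_rot: [-3.141, -0.0, -1.853]
force: [-0.2, -0.5, -1.3]
width: 0.0217
gripper_force: 50.0
```

Emit:
servo_tool(
  targets=[
    {"xyz":[0,0,0.1],"angular":[0,0,0],"claw":1.5},
    {"xyz":[0,0,0],"angular":[0,0,0],"claw":1.5},
    {"xyz":[0,0,0],"angular":[0,0,0],"claw":2.6},
    {"xyz":[0,0,0],"angular":[0,0,0],"claw":4},
    {"xyz":[0,0,0],"angular":[0,0,0],"claw":5.5},
    {"xyz":[0,0,0],"angular":[0,0,0],"claw":5.5},
    {"xyz":[0,0,0],"angular":[0,0,0],"claw":5.5},
    {"xyz":[0,0,0],"angular":[0,0,0],"claw":5.5},
  ],
)

```text
t: 15.4
eef_pos: [0.4785, -0.297, 0.0516]
ee_rot: [-3.142, -0.0, -1.853]
force: [0.5, -0.3, -0.5]
width: 0.0541
gripper_force: 0.0
```

Emit:
servo_tool(
  targets=[
    {"xyz":[0,0,-1],"angular":[0,0,0],"claw":5.5},
    {"xyz":[0,0,-3],"angular":[0,0,0],"claw":5.5},
    {"xyz":[0,0,-4],"angular":[0,0,0],"claw":5.5},
    {"xyz":[0,0,-4],"angular":[0,0,0],"claw":5.5},
    {"xyz":[0,0,-4],"angular":[0,0,0],"claw":5.5},
    {"xyz":[4,0,-2],"angular":[0,0,0],"claw":5.5},
    {"xyz":[4,0,0],"angular":[0,0,0],"claw":5.5},
    {"xyz":[4,0,0],"angular":[0,0,0],"claw":5.5},
    {"xyz":[4,0,0],"angular":[0,0,0],"claw":5.5},
    {"xyz":[0,0,0],"angular":[0,0,0],"claw":5.5},
    {"xyz":[0,0,0],"angular":[0,0,0],"claw":5.5},
  ],
)

```text
t: 16.5
eef_pos: [0.4332, -0.4514, 0.2318]
ee_rot: [3.141, 0.0, -1.855]
force: [-0.1, -0.4, 0.2]
width: 0.0554
gripper_force: 0.0
```

```bash
python3 - <<'E'
from h import *
s=monitor.get_state();print(s['t'],np.round(s['eef_pos'],3),np.round(s['force'],1))
t=grab('top','top9');sd=grab('side','side9')
a=cv2.resize(t['color'][40:320,130:460],(395,335));b=cv2.resize(sd['color'][110:350,150:430],(395,335))
cv2.imwrite('pics/crop9.png',np.hstack([a,b]))
hsv=cv2.cvtColor(t['color'],cv2.COLOR_BGR2HSV); m=cv2.inRange(hsv,(5,180,150),(18,255,255)); m[:, :350]=0;m[:,440:]=0
c=cv2.findContours(m,0,1)[0]
if c: print(cv2.minAreaRect(max(c,key=cv2.contourArea)))
E
```

```text
16.5 [ 0.433 -0.451  0.232] [-0.1 -0.4  0.2]
((396.5487060546875, 229.87269592285156), (44.91431427001953, 10.562268257141113), 15.751173973083496)
```

View pics/crop9.png

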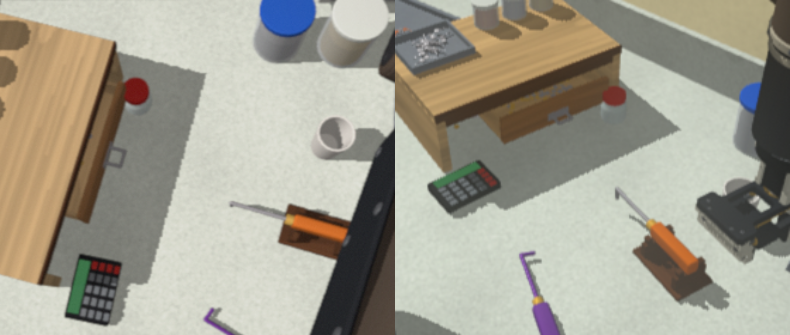

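The final view shows the drawer out, the puller in its rest, and the cup and calculator in place. The jar stands close to the drawer front, so I'll check its shift and the drawer's travel numerically.

```bash
python3 - <<'E'
from h import *
o=np.array([.60658,.21739]);xv=np.array([.25375,.96727]);yv=np.array([-.96727,.25375])
for n in('top0','top9','side0','side3','side9'):
    f=load(n); h=cv2.cvtColor(f['color'],cv2.COLOR_BGR2HSV)
    m=cv2.inRange(h,(170,130,60),(180,255,255))|cv2.inRange(h,(0,130,60),(4,255,255))
    R=(slice(90,140),slice(225,262)) if 'top' in n else (slice(165,195),slice(285,325))
    y,x=np.nonzero(m[R]); c=(x.mean()+R[1].start,y.mean()+R[0].start); w=onz(f,*c,.062)[:2]
    print(n,'cap',len(x),np.round(c,2),w.round(4),np.round([(w-o)@xv,(w-o)@yv],4))
t=load('top9')
g=lambda x,y:(130+x*330/395,40+y*280/335)
for n,p,z in [('eye out',(122,158),.054),('drawer fr top R',(127,103),.09),('drawer L',(82,220),.09),('eye mid',(115,157),.054)]:
    w=onz(t,*g(*p),z)[:2]; print(n,np.round([(w-o)@xv,(w-o)@yv],4))
E
```

```text
top0 cap 373 [243.09 115.64] [0.7159 0.017 ] [-0.1661 -0.1566]
top9 cap 358 [243.4  115.77] [0.7156 0.0164] [-0.1668 -0.1565]
side0 cap 165 [305.01 178.28] [0.7099 0.0099] [-0.1744 -0.1526]
side3 cap 163 [305.28 178.35] [0.7102 0.0092] [-0.1751 -0.153 ]
side9 cap 160 [305.23 178.4 ] [0.7099 0.0091] [-0.1752 -0.1528]
eye out [-0.1752 -0.0372]
drawer fr top R [-0.1641 -0.1214]
drawer L [-0.1482  0.0856]
eye mid [-0.1632 -0.0359]
```

```bash
python3 - <<'E'
from h import *
T0,T9,S0,S9=[load(n)['color'] for n in('top0','top9','side0','side9')]
def tm(a,b,x0,y0,x1,y1):
    g=lambda i:cv2.resize(i,None,fx=8,fy=8,interpolation=cv2.INTER_CUBIC)
    r=cv2.matchTemplate(g(b[y0-4:y1+4,x0-4:x1+4]),g(a[y0:y1,x0:x1]),cv2.TM_CCOEFF_NORMED); _,v,_,l=cv2.minMaxLoc(r); return round(v,3),((l[0]-32)/8,(l[1]-32)/8)
print('top cap',tm(T0,T9,231,104,257,128),'calc',tm(T0,T9,184,252,234,312),'cup',tm(T0,T9,388,135,428,176),'shelf stock',tm(T0,T9,60,40,125,145))
print('side cap',tm(S0,S9,295,170,316,187),'calc',tm(S0,S9,172,224,226,264),'purple',tm(S0,S9,235,285,275,372),'tray',tm(S0,S9,150,125,205,160))
print(np.round(load('top0')['t']-load('top9')['t'],4),np.round(load('side0')['t']-load('side9')['t'],4))
a=cv2.resize(T9[70:230,180:270],(337,600),interpolation=cv2.INTER_CUBIC); b=cv2.resize(S9[150:230,205:335][:, :],(455,280),interpolation=cv2.INTER_CUBIC)
b0=cv2.resize(S0[150:230,205:335],(455,280),interpolation=cv2.INTER_CUBIC)
cv2.imwrite('pics/crop10.png',np.hstack([a,np.vstack([b0,b,np.zeros((40,455,3),np.uint8)])]))
E
```

```text
top cap (0.842, (0.125, 0.125)) calc (0.999, (0.0, 0.0)) cup (0.999, (0.0, 0.0)) shelf stock (1.0, (0.0, 0.0))
side cap (0.938, (0.125, 0.125)) calc (1.0, (0.0, 0.0)) purple (0.935, (0.0, 0.0)) tray (0.931, (0.0, 0.0))
[0. 0. 0.] [0. 0. 0.]
```

View pics/crop10.png

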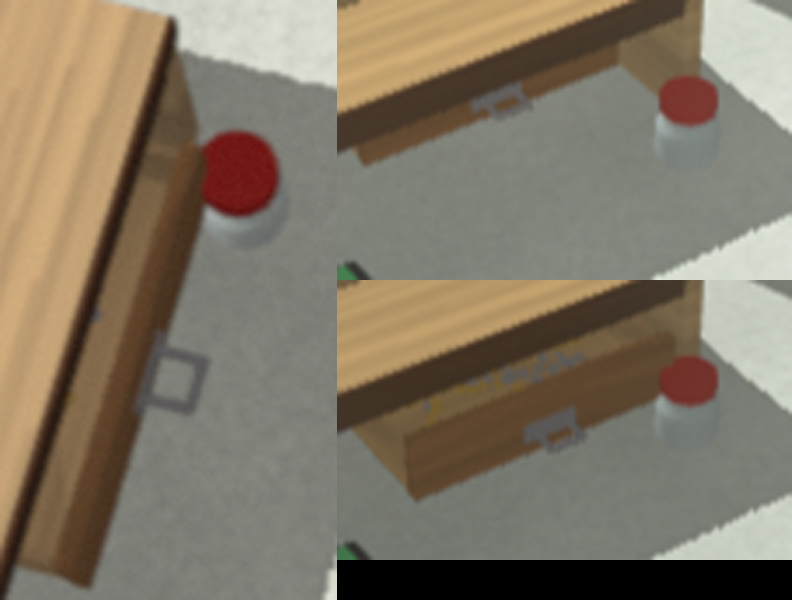

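```bash
python3 - <<'E'
from h import *
o=np.array([.60658,.21739]);xv=np.array([.25375,.96727]);yv=np.array([-.96727,.25375])
t=load('top9');s=load('side9')
T=lambda x,y:(180+(x+.5)*90/337-.5,70+(y+.5)*160/600-.5)
S=lambda x,y:(205+(x-337+.5)/3.5-.5,150+(y-280+.5)/3.5-.5)
L=lambda n,f,p,z:print(n,np.round([((w:=onz(f,*p,z)[:2])-o)@xv,(w-o)@yv],4))
L('top eye FR',t,T(208,353),.054);L('top eye FL',t,T(193,413),.054);L('top hole',t,T(174,382),.054)
L('top drawer front-top L',t,T(92,585),.09);L('top front-top R',t,T(208,150),.09)
L('top apron/board edge up',t,T(174,18),.138)
L('side eye FR',s,S(585,430),.054);L('side eye FL',s,S(555,450),.054)
L('side drawer bot L',s,S(415,500),.032);L('side drawer top L',s,S(407,436),.09);L('side top R',s,S(676,333),.09)
E
```

```text
top eye FR [-0.1769 -0.0557]
top eye FL [-0.1782 -0.0214]
top hole [-0.1635 -0.0354]
top drawer front-top L [-0.1597  0.0861]
top front-top R [-0.1529 -0.1542]
top apron/board edge up [-0.1272 -0.1998]
side eye FR [-0.1723 -0.0561]
side eye FL [-0.1794 -0.0238]
side drawer bot L [-0.1476  0.0814]
side drawer top L [-0.1418  0.0807]
side top R [-0.1488 -0.1582]
```

The evidence says the drawer is at its stop. The pull rose hard from 4 to 22 N there, and the jar could not have held that back. Everything around is unmoved, so I'm handing in.

```bash
python3 -c "
from station import order; print(order.job_done())"
```

```text
the job is handed in; nothing more can be done
None
```

The job is handed in: drawer drawn slowly to its stop (pull peaked at about 22 N there), puller unhooked and back in its rest, and the bystanders unmoved to within about 1 mm; the cameras put the travel at 94 ± 6 mm, so I'm relying on the sharp force rise for the full 100 mm.

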